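# Charge a dosing cup from a grinding-ball hopper and put it on the balance

### The arm

A 6-joint arm with a two-finger parallel gripper is mounted at the origin on the work surface. World frame = base frame: x ahead of the robot, y to its left, z up, the work surface at z = 0. Lengths are in mm, angles in rad, forces in N, time in s.
With the tool pointing down it reaches from about 275 to 1000 mm from the base axis. Payload 8.4 kg.
Tool frame: the origin (TCP) lies at the very end of the fingers, on their centre line; the grasp point (between the pads) lies 19 mm behind it; z points along the fingers, x is the direction in which the jaws open and shut, and the axes are right-handed (so a half turn about z gives the same grasp; the last joint's range is limited). The gripper opens to 85 mm and grips with 20 to 120 N. Pads are 22 mm wide; open, the fingers measure 114 mm over their backs; the gripper's body (76 mm by 85 mm) begins 54 mm behind the grasp point. The pads swing forward as they close: fully open they stand 13 mm farther back than shut.
Start: joints at [-1.184, 0.353, 1.633, -0, 1.155, -0.002], TCP at [236.923, -578.356, 231.281] pointing down, gripper open.
Joint ranges: [-2.63, 2.63], [-0.92, 2.1], [0.06, 2.66], [-1.3, 4.44], [0, 2.69], [-3.02, 3.02]. Speed limits (rad/s): [2.22, 2.22, 2.79, 3.14, 3.14, 3.14].

### API

Orientations are given as a rotation vector (axis times angle).
In Python, from bench import arm, cams, order, spotter gives the robot as it stands. The module is installed in compiled form; this text tells all that it offers.
- The arm moves only by the tool servo_tool, never from a script. Its arguments are lists of equal length, an entry for each row: "hand": the closure, from 0 (fully open) to 1 (shut); "travel": the shift along the world's x, y, z each as a share of 400 mm, from -1 to 1, a list of three; "roll": the turn about the world's z as a share of 180 degrees, from -1 to 1. In form: {"hand": [hand, ...], "travel": [[tx, ty, tz], ...], "roll": [roll, ...]}. A call has 1 to 12 rows; each row is the pose to reach, as a shift and turn from the pose commanded when the call began, turning the shorter way round; what a row does not reach only later rows make up. A row lasts 1/8 s, in which the tool goes at most 62.5 mm and 10.7 degrees, less where a joint would pass 70% of its speed; a pose out of reach is approached as far as the arm can. A call with a number of a shift or a turn outside -1 to 1 is refused whole. A call with a gripper value outside its range is refused whole. The fingers move at their own pace and stop on an object; "newtons" is the grip in N (left out, the last holds). Time passes only in rows, so rows that repeat a pose let the fingers close. It gives the time, the measured TCP pose, the force and the opening at its end, in the units of the state.
- arm.state(): the state, without advancing time (a new reading comes with each control period).
- cams.camera(name): name is "scene" or "top" or "wrist"; returns the picture (420x560x3 uint8, red, green, blue); there is no depth.
- cams.camera_info(name): a dict with "fx", "fy", "cx", "cy" (pixels), "dist" ([k1, k2, p1, p2, k3] as OpenCV has them; the pictures are not rectified), "R" (3x3) and "t" (3): a world point X has camera coordinates R X + t. Camera axes: x right, y down, z forward; pixel columns grow to the right and rows downward; lengths in mm; the calibration is good to about 2 mm. A picture is of the moment at which its call begins: read the wrist's pose just before it. camera_info takes no time and is no camera call; for the wrist camera it gives the pose at the moment of the call.
- order.hand_in(): hands the job in, once; it reports no verdict.
Trained networks look in the newest picture that a camera, given by its name, has taken for a name from the list of things; names that differ only in an ending like _2 or _b are one class to them, and where a whole thing is asked for, a point or a joint stands for the part that bears it (a point fixed in the world has none). Each returns a list of dicts, best first, with "conf" (0 to 1); they miss things now and then, are a little off and sometimes report something else, mostly with a low value. They report only what shows in the picture. A call takes as long as a camera call.
- spotter.masks_of(camera, query): "region" (420x560 bool, what is visible of it) and "extent" ([left, top, width, height] in pixels, round what is visible of it).
The state is a dict: "clock": time; "joint_positions": joint angles; "qd": joint speeds; "joint_efforts": joint torques, N m; "tool_pos": TCP position; "eef_rot": TCP orientation; "wrist_force": force on the tool from outside, world axes, zero at the start; "ft_torque": the same for the moment, N m; "width": finger opening in mm.
Only numpy, scipy, OpenCV 4.12 (cv2) and the standard library are available. Lean on these libraries where they do the work, as an engineer would, in place of code of your own. Each camera call takes 0.05 s, during which the arm holds its last target.

### The job

Stand the steel cup in its seat under the spout of the grinding-ball hopper and let go of it, slide the hopper's shutter open until all nine balls have dropped into the cup, then slide the shutter fully shut again while the cup is still in its seat. Then stand the cup, with all nine balls in it, well centred on the pan of the balance, wholly on the pan. Leave the other jars and the bottle where they are.

Things in the scene. Friction and masses are not known exactly. Their poses are not given: they have to be found in the camera images.
- hopper: Grinding-ball hopper, fixed. Its frame: origin on the bench under the spout's axis, x to its back, y to the side where the shutter pulls out, z up; the front (-x) looks roughly at the robot. Base plate x -70 to +130, y +/-75 mm, 12 mm thick. Two rods at x +115, y +/-55 mm, top 187 mm. Clear open-topped box z 133 to 198 mm, x -30 to +88, y +/-30 mm, its floor falling forward at 45 degrees.
- spout (a point): Centre of the spout's lower mouth, 112 mm above the bench, hopper's axes. The spout is a square tube, 50 mm inside and 56 mm outside. Above it the shutter plate runs at z 128 to 132 mm between two guide rails (x +/-27 to +/-38 mm, y -30 to +75 mm, top at z 136 mm).
- seat (a point): Where the cup's underside centre belongs: top of the hopper's base plate (12 mm above the bench) under the spout's axis, hopper's axes. A U-shaped black fence 8 mm high, open to the front, surrounds it: inner faces at y +/-53 mm (x -34 to +52 mm), back stop at x +48 mm. The cup can come in over the fence from the front or from either side; nothing overhead hangs lower than 112 mm above the bench.
- shutter (a joint): Slide of the shutter plate, m: 0 shut (starts shut or up to 2 mm open), 0.056 fully open, growing along the hopper's +y. It stays where it is left and takes about 3 to 5 N to move. Open by 0.050 or more it clears the outlet; the balls then fall within half a second.
- grip_tab (a point): Middle of the top edge of the shutter's upright black grip, moving with the shutter: 100 mm to the hopper's +y of the spout axis when shut, 168 mm above the bench. The grip is a plate 44 mm wide (hopper x), 10 mm thick (hopper y), 38 mm high, standing on the end of the steel shutter plate; both faces are free for pushing, or pinch it across the 10 mm.
- cup: Loose steel dosing cup, about 0.16 kg, origin at the centre of its underside, z up: 90 mm diameter at the rim, 70 mm high, wall 3, bottom 4 mm. A straight bar handle runs to its own -x from the wall to 119 mm from the axis, 12 mm wide (y), z 45 to 63 mm; grip it about 90 mm from the axis to stay clear of the hopper. It starts on the bench, handle roughly towards the robot.
- cup_mid (a point): Point on the cup's axis 35 mm above its underside.
- balance: White top-loading laboratory balance, fixed; origin on the bench under the centre of its pan, x to its back; body x -180 to +100 mm, 190 mm wide, 66 mm high, keypad at the front up to 73 mm.
- pan (a point): Centre of the top of the balance's round steel pan, 150 mm in diameter, 84 mm above the bench.
- milling_jar: Bystander: closed steel milling jar with a knob lid, 82 mm diameter, 78 mm high, origin at its underside.
- reagent_bottle: Bystander: white bottle, 64 mm diameter, 140 mm high, origin at its underside.
- sample_jar: Bystander: small amber jar with a black lid, 56 mm diameter, 70 mm high, origin at its underside.
- ball1_center (a point): Centre of one of nine equal steel grinding balls, 18 mm diameter, 24 g, lying on the shutter inside the hopper at the start.
- ball2_center (a point): Centre of another of the nine balls.
- ball3_center (a point): Centre of another of the nine balls.
- ball4_center (a point): Centre of another of the nine balls.
- ball5_center (a point): Centre of another of the nine balls.
- ball6_center (a point): Centre of another of the nine balls.
- ball7_center (a point): Centre of another of the nine balls.
- ball8_center (a point): Centre of another of the nine balls.
- ball9_center (a point): Centre of another of the nine balls.

How it is judged:
By the outcome, as a careful person would: the job done as asked, in the order asked, and still so for the second after the job is handed in, with the robot touching nothing.
It also fails if it takes over 72 s, if anything falls off the work surface, if the arm or the gripper's body presses on something with over 40 N, if the wrist force passes 120 N, or if a joint passes its speed limit or range.

## Working session

There is one attempt and no reset: what is moved stays moved. The work goes in short steps, Python scripts to look and compute and a tool call to move; the robot and the scene stay as the last step left them, time stands still between calls to the robot, and variables do not carry over. Pictures are saved under pics/ and viewed, and the job is handed in when it is done.

Besides the shell and the picture viewer there is one more tool, called after ">>>" by a JSON object that holds its "fn" and its "kwargs". servo_tool: Moves the arm, as the interface text tells. Shift numbers are shares of 400 mm and turn numbers shares of 180 degrees, none past 1 either way. Its arguments: {"type":"object","properties":{"hand":{"type":"array"},"travel":{"type":"array"},"roll":{"type":"array"},"newtons":{"type":"number"}},"required":["hand","travel","roll"]}

```bash
mkdir -p pics; ls; python3 - <<'E'
from bench import arm,cams,spotter
import cv2
print(arm.state())
for n in ["scene","top","wrist"]:
    im=cams.camera(n); cv2.imwrite(f"pics/{n}0.png",im[:,:,::-1])
    i=cams.camera_info(n); print(n,i)
E
```

```text
pics
{'clock': 0.0, 'joint_positions': array([-1.18437145e+00,  3.53678638e-01,  1.63416998e+00,  4.04776044e-05,
        1.15520424e+00, -2.38733234e-03]), 'qd': array([-0.00039465, -0.00048897,  0.00132763,  0.0008684 , -0.00012855,
       -0.00100639]), 'joint_efforts': array([ 2.10607104e-03, -6.05226374e+01, -3.42069268e+01,  1.55450116e-04,
        9.05500841e-03,  1.50751953e-05]), 'tool_pos': array([ 236.76124745, -577.87819144,  230.52730823]), 'eef_rot': array([-2.60802358e+00,  1.74999759e+00,  1.86857964e-03]), 'wrist_force': array([ 0.32540566,  0.74203552, -0.32271317]), 'ft_torque': array([ 0.0221259 , -0.00076453, -0.04827462]), 'width': 85.28387462138073}
scene {'fx': 474.8601608576768, 'fy': 474.8601608576768, 'cx': 280.3987028748827, 'cy': 205.09460094258375, 'dist': array([-0.1319737,  0.       ,  0.       ,  0.       ,  0.       ]), 'R': array([[-0.04441091,  0.99883717, -0.01876112],
       [ 0.74785459,  0.02078837, -0.663537  ],
       [-0.66237541, -0.04349887, -0.74790819]]), 't': array([ -15.88020914, -407.71345607, 1624.15567954])}
top {'fx': 539.0494144048832, 'fy': 539.0494144048832, 'cx': 276.7470608510188, 'cy': 203.3076814436533, 'dist': array([0.06489706, 0.        , 0.        , 0.        , 0.        ]), 'R': array([[ 0.02364495, -0.99954266,  0.0188517 ],
       [-0.99489383, -0.02537734, -0.09768452],
       [ 0.09811825, -0.01644569, -0.99503887]]), 't': array([   7.9218147 ,  633.60911846, 1196.73049364])}
wrist {'fx': 328.8336827660489, 'fy': 328.8336827660489, 'cx': 279.4317390771667, 'cy': 212.3146709354615, 'dist': array([-0.0278429,  0.       ,  0.       ,  0.       ,  0.       ]), 'R': array([[ 0.37893605, -0.92542178, -0.00141486],
       [-0.8773451 , -0.35973544,  0.31757833],
       [-0.29440287, -0.11910056, -0.94823099]]), 't': array([-623.53511992,  -40.0762334 ,  381.33421542])}
```

View pics/scene0.png

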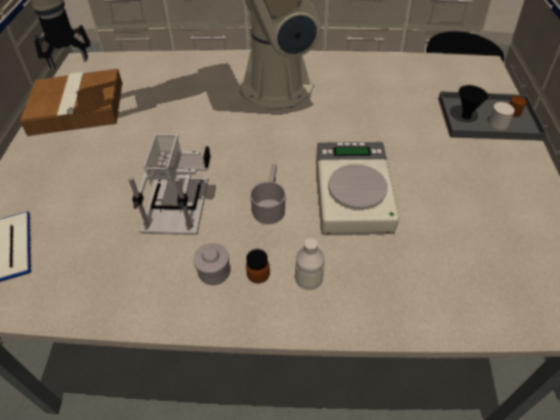

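View pics/top0.png

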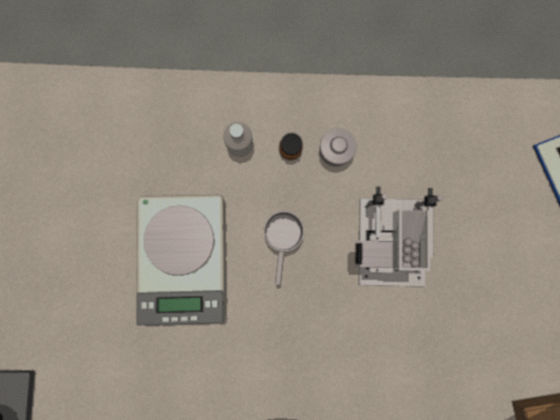

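View pics/wrist0.png

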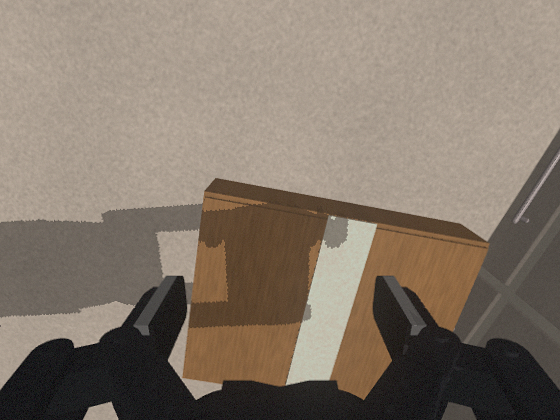

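```bash
cat > h.py <<'E'
import numpy as np, cv2
from bench import arm,cams,spotter
def K(i): return np.array([[i['fx'],0,i['cx']],[0,i['fy'],i['cy']],[0,0,1.]])
def proj(i,X):
    return cv2.projectPoints(np.asarray(X,float).reshape(-1,3),cv2.Rodrigues(i['R'])[0],np.asarray(i['t']),K(i),np.asarray(i['dist']))[0].reshape(-1,2)
def ray(i,uv,z):
    uv=np.asarray(uv,float).reshape(-1,1,2)
    n=cv2.undistortPoints(uv,K(i),np.asarray(i['dist'])).reshape(-1,2)
    d=np.c_[n,np.ones(len(n))]@i['R']; o=-i['R'].T@i['t']
    s=(z-o[2])/d[:,2]; return o+s[:,None]*d
E
python3 - <<'E'
from h import *
import pickle
out={}
for c in ["scene","top"]:
    im=cams.camera(c); out[c+'im']=im
    for q in ["hopper","shutter","cup","balance","pan"]:
        for m in spotter.masks_of(c,q)[:2]:
            print(c,q,round(m['conf'],2),m['extent'],m['region'].sum())
            out.setdefault((c,q),m)
pickle.dump(out,open('m.pkl','wb'))
im=out['topim'][:,:,::-1]
for n,(y0,y1,x0,x1) in {'hop':(170,300,340,450),'cup':(190,300,230,340),'bal':(180,340,125,240)}.items():
    c=im[y0:y1,x0:x1]; f=min(800/c.shape[1],600/c.shape[0]); cv2.imwrite(f'pics/t_{n}.png',cv2.resize(c,None,fx=f,fy=f,interpolation=cv2.INTER_CUBIC)); print(n,f)
im=out['sceneim'][:,:,::-1]
for n,(y0,y1,x0,x1) in {'hop':(125,240,120,225),'cup':(150,240,230,310)}.items():
    c=im[y0:y1,x0:x1]; f=min(800/c.shape[1],600/c.shape[0]); cv2.imwrite(f'pics/s_{n}.png',cv2.resize(c,None,fx=f,fy=f,interpolation=cv2.INTER_CUBIC)); print(n,f)
print(arm.state()['clock'])
E
```

```text
scene shutter 0.92 [182.7, 146.3, 29.0, 24.5] 471
scene shutter 0.17 [125.5, 133.7, 88.1, 101.7] 5701
scene cup 0.91 [249.8, 164.0, 38.0, 60.2] 1341
scene balance 0.88 [314.8, 142.1, 86.1, 93.5] 6599
scene pan 0.93 [315.2, 138.3, 83.3, 96.8] 6662
top hopper 0.68 [354.2, 185.1, 88.6, 100.6] 6157
top shutter 0.89 [353.3, 242.7, 55.6, 25.5] 994
top cup 0.68 [263.2, 207.6, 40.6, 77.9] 1516
top balance 0.61 [134.4, 192.7, 92.4, 132.6] 11459
top pan 0.68 [134.8, 195.3, 88.0, 130.8] 11313
hop 4.615384615384615
cup 5.454545454545454
bal 3.75
hop 5.217391304347826
cup 6.666666666666667
0.75
```

View pics/t_hop.png

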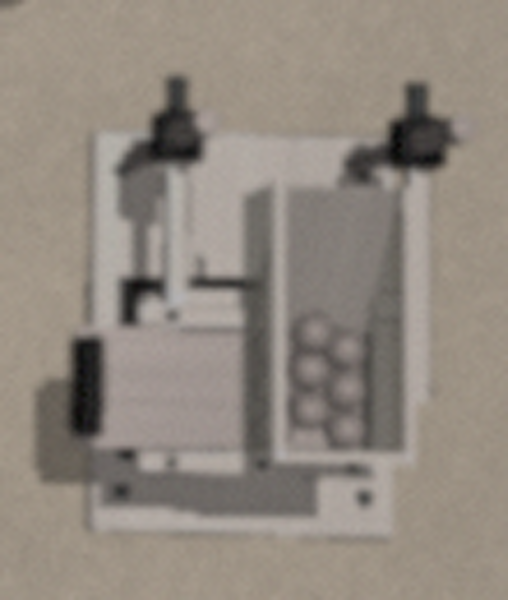

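View pics/s_hop.png

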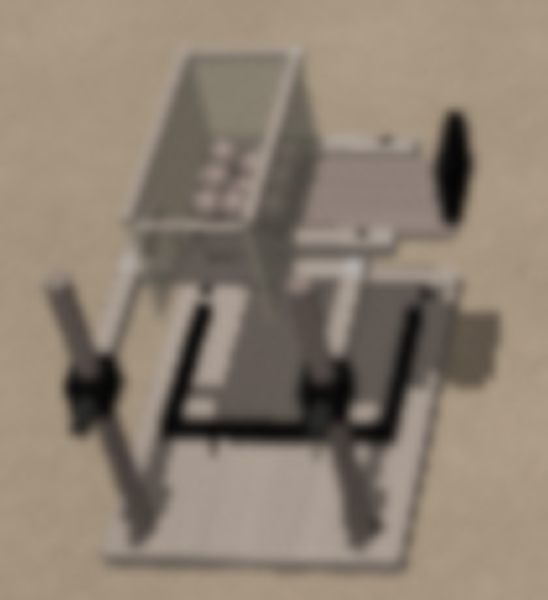

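View pics/t_cup.png

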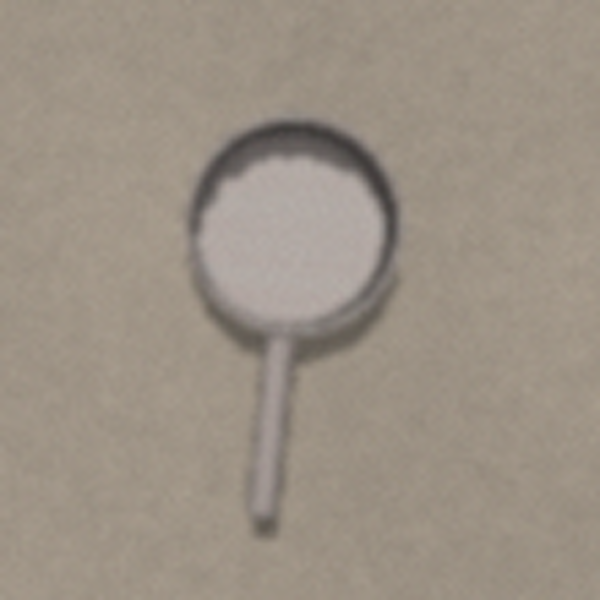

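View pics/t_bal.png

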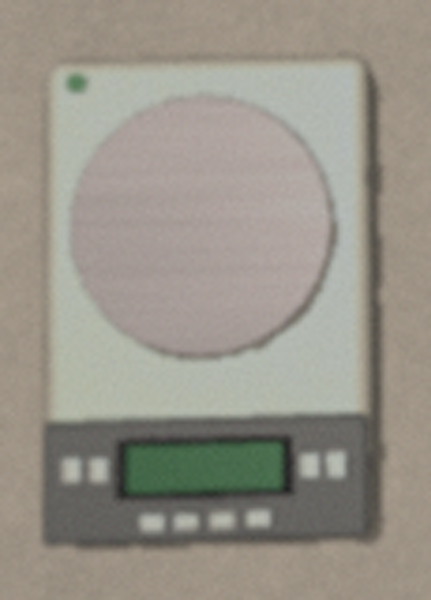

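```bash
cat > fit.py <<'E'
from h import *
from scipy.optimize import least_squares
T=cams.camera_info('top');S=cams.camera_info('scene')
t=lambda u,v,f,o:(u/f+o[0]-.5+.5/f*0,v/f+o[1]-.5)
a=4.6154;b=5.2174
P=[(T,(-70,75,12),t(93,528,a,(340,170))),(T,(-70,-75,12),t(390,535,a,(340,170))),(T,(130,75,12),t(95,133,a,(340,170))),
(T,(-30,30,198),t(275,462,a,(340,170))),(T,(-30,-30,198),t(412,462,a,(340,170))),(T,(88,30,198),t(280,183,a,(340,170))),
(T,(0,100,168),t(87,386,a,(340,170))),
(S,(130,-75,12),t(107,553,b,(120,125))),(S,(130,75,12),t(405,562,b,(120,125))),(S,(-70,75,12),t(462,275,b,(120,125))),
(S,(88,-30,198),t(130,222,b,(120,125))),(S,(88,30,198),t(243,225,b,(120,125))),(S,(-30,-30,198),t(188,52,b,(120,125))),(S,(-30,30,198),t(300,52,b,(120,125)))]
def W(p,X):
    c,s=np.cos(p[2]),np.sin(p[2]);x,y,z=X;return (p[0]+c*x-s*y,p[1]+s*x+c*y,z)
def res(p): return np.concatenate([proj(i,W(p,X))[0]-uv for i,X,uv in P])
r=least_squares(res,[600,-250,0],loss='soft_l1',x_scale=[1,1,.01]);print('hopper',r.x);print(r.fun.reshape(-1,2).round(1))
for p in ([T],[S]):
    idx=[k for k in range(len(P)) if P[k][0] is p[0]]
    rr=least_squares(lambda q:res(q).reshape(-1,2)[idx].ravel(),r.x,x_scale=[1,1,.01]);print(rr.x)
# cup: top rim circle, z70
f=5.4545;o=(230,190)
print('rim edges', ray(T,[t(190,225,f,o),t(398,222,f,o),t(293,120,f,o),t(293,336,f,o)],70).round(1))
print('handle', ray(T,[t(283,340,f,o),t(264,525,f,o)],63).round(1))
f=3.75;o=(125,180)
print('pan', ray(T,[t(69,225,f,o),t(334,225,f,o),t(203,94,f,o),t(203,357,f,o)],84).round(1))
print('balfront', ray(T,[t(44,542,f,o),t(367,540,f,o)],66).round(1),'back',ray(T,[t(52,65,f,o),t(365,62,f,o)],66).round(1))
E
python3 fit.py
```

```text
hopper [ 5.23784430e+02 -2.42176076e+02  2.58926153e-03]
[[-1.2  0.8]
 [ 0.4  0.9]
 [-1.2 -0.9]
 [-1.1 -0.2]
 [ 0.2  0.6]
 [-2.4 -0.2]
 [ 1.   0. ]
 [-1.4  0.8]
 [-0.9  0.6]
 [-0.5 -0.7]
 [-2.   0.3]
 [ 1.6 -0. ]
 [-1.7 -0.2]
 [ 0.4 -0.2]]
[ 5.23944078e+02 -2.43444566e+02 -3.43371580e-03]
[ 5.23276188e+02 -2.40569182e+02 -1.08343618e-03]
rim edges [[568.2  49.9  70. ]
 [571.5 -33.7  70. ]
 [611.6   9.5  70. ]
 [524.8   7.5  70. ]]
handle [[523.2  11.3  63. ]
 [449.4  17.2  63. ]]
pan [[542.7 309.6  84. ]
 [546.1 158.8  84. ]
 [619.8 236.8  84. ]
 [469.4 230.3  84. ]]
balfront [[362.8 318.4  66. ]
 [366.9 135.   66. ]] back [[636.3 328.1  66. ]
 [642.8 145.8  66. ]]
```

View pics/s_cup.png

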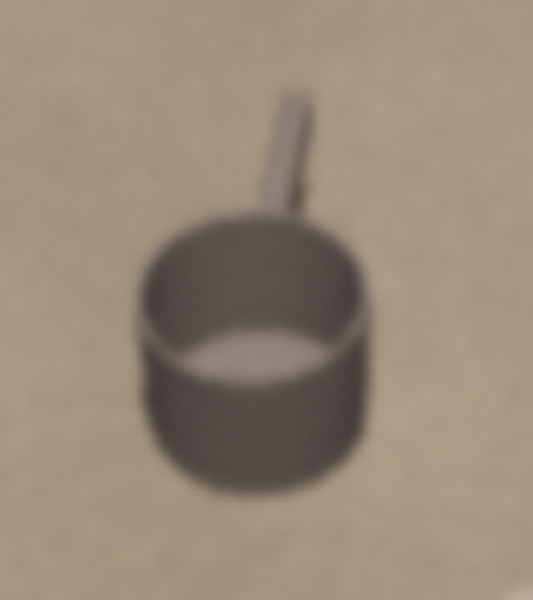

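>>> {"fn": "servo_tool", "kwargs": {"hand": [0,0,0,0,0,0,0,0,0], "travel": [[0.3,0.8,0.15],[0.3,0.8,0.15],[0.3,0.8,0.15],[0.3,0.8,0.15],[0.3,0.8,0.15],[0.3,0.8,0.15],[0.3,0.8,0.15],[0.3,0.8,0.15],[0.3,0.8,0.15]], "roll": [0.5,0.5,0.5,0.5,0.5,0.5,0.5,0.5,0.5]}}

```text
clock: 1.88
tool_pos: [357.0, -258.2, 291.5]
eef_rot: [3.081, 0.614, 0.0]
wrist_force: [-0.6, 0.1, 0.1]
width: 85.2
```

>>> {"fn": "servo_tool", "kwargs": {"hand": [0,0,0,0,0,0,0,0], "travel": [[0.305,0.683,-0.2],[0.305,0.683,-0.2],[0.305,0.683,-0.2],[0.305,0.683,-0.2],[0.305,0.683,-0.2],[0.305,0.683,-0.2],[0.305,0.683,-0.2],[0.305,0.683,-0.2]], "roll": [0.35,0.35,0.35,0.35,0.35,0.35,0.35,0.35]}}

```text
clock: 2.88
tool_pos: [478.9, 14.4, 211.5]
eef_rot: [2.315, 2.123, 0.0]
wrist_force: [-0.5, 0.1, 0.2]
width: 85.3
```

```bash
python3 - <<'E'
from h import *
s=arm.state(); print(s['clock'],s['tool_pos'],s['eef_rot'],s['joint_positions'])
i=cams.camera_info('wrist'); im=cams.camera('wrist'); cv2.imwrite('pics/w1.png',im[:,:,::-1])
import pickle; pickle.dump((i,im,s),open('w1.pkl','wb'))
th=np.linspace(0,6.28,9)[:-1]
X=np.c_[568.5+45*np.cos(th),8+45*np.sin(th),70+0*th]
print(proj(i,X).round(0)); print(proj(i,[[449.4,17.2,63],[523.7,11.5,63]]))
E
```

```text
2.875 [478.90327009  14.38599311 211.51057204] [2.31540611e+00 2.12282701e+00 3.86787834e-04] [ 2.69650608e-02  1.46874767e-01  1.95748772e+00 -1.06197632e-04
  1.03682463e+00 -1.45704976e+00]
[[283. 323.]
 [313. 310.]
 [325. 281.]
 [310. 253.]
 [275. 243.]
 [244. 258.]
 [234. 288.]
 [251. 314.]]
[[278.23713334 162.97574075]
 [279.1229356  240.14320952]]
```

View pics/w1.png

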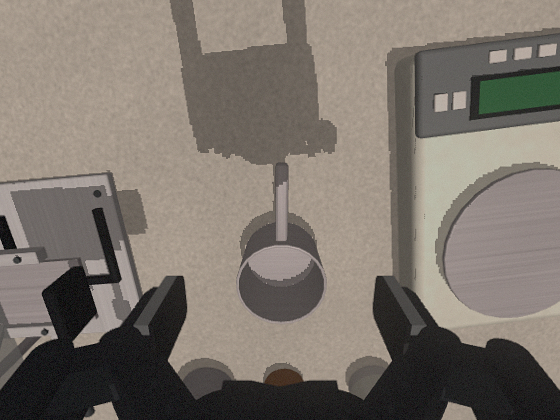

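```bash
python3 - <<'E'
from h import *
import pickle
i,im,s=pickle.load(open('w1.pkl','rb'))
im=im[:,:,::-1].copy()
hx,hy=524,-242
L=[]
def pl(pts,col):
    p=np.round(proj(i,pts)*8).astype(int); cv2.polylines(im,[p.reshape(-1,1,2)],True,col,1,cv2.LINE_AA,3)
pl([[hx+a,hy+b,12] for a,b in [(-70,75),(130,75),(130,0),(-70,0)]],(0,0,255))
pl([[hx+a,hy+b,20] for a,b in [(-34,53),(48,53),(48,0)]],(0,255,0))
pl([[hx+a,hy+b,168] for a,b in [(-22,95),(22,95),(22,105),(-22,105)]],(255,0,0))
t=np.linspace(0,6.28,60)
pl(np.c_[544.6+75*np.cos(t),234+75*np.sin(t),84+0*t],(0,255,255))
pl(np.c_[568.5+45*np.cos(t),8+45*np.sin(t),70+0*t],(0,255,255))
pl([[449.4,17.2,63],[523.7,11.5,63]],(0,0,255))
c=np.vstack([im[140:345,0:140],]);
c=im[140:345]
cv2.imwrite('pics/w1o.png',cv2.resize(c[:,:280],None,fx=2.8,fy=2.8,interpolation=cv2.INTER_CUBIC))
cv2.imwrite('pics/w1p.png',cv2.resize(c[:,225:],None,fx=2.3,fy=2.3,interpolation=cv2.INTER_CUBIC))
E
```

```text
(no output)
```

View pics/w1o.png

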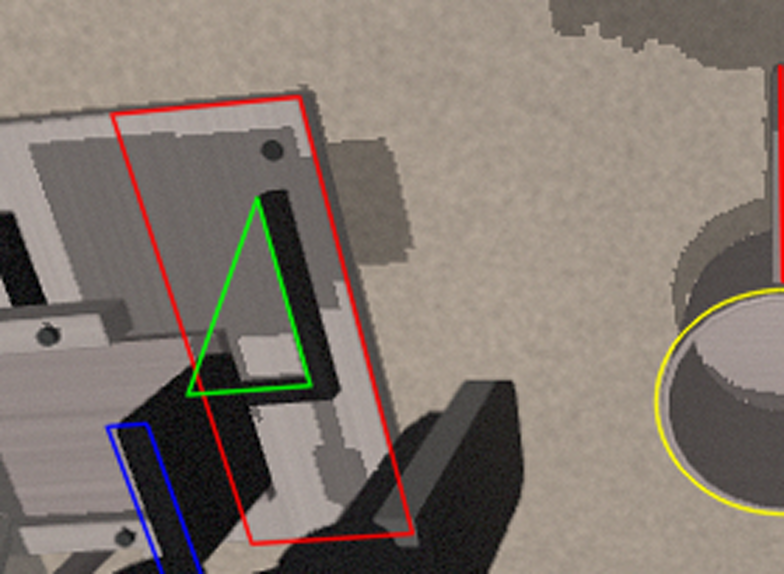

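View pics/w1p.png

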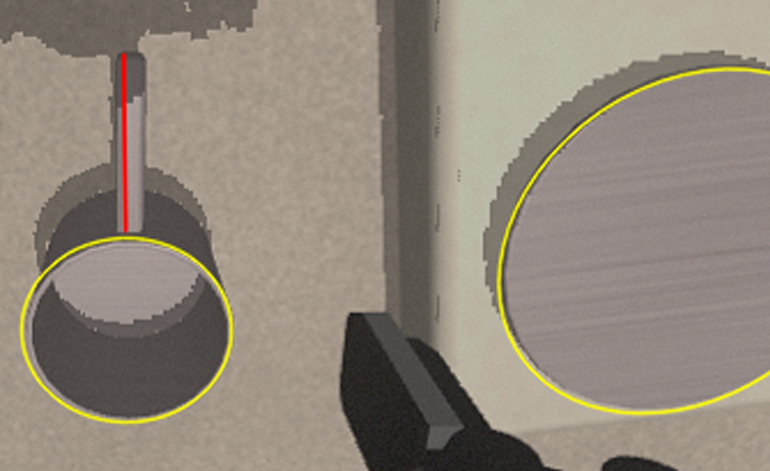

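>>> {"fn": "servo_tool", "kwargs": {"hand": [0,0,0,0,0,1,1,1,1,1,1,1], "travel": [[0,0.005,-0.2],[0,0.005,-0.35],[0,0.005,-0.441],[0,0.005,-0.441],[0,0.005,-0.441],[0,0.005,-0.441],[0,0.005,-0.441],[0,0.005,-0.441],[0,0.005,-0.441],[0,0.005,-0.441],[0,0.005,-0.441],[0,0.005,-0.441]], "roll": [0,0,0,0,0,0,0,0,0,0,0,0], "newtons": 60}}

```text
clock: 4.42
tool_pos: [479.0, 16.9, 35.2]
eef_rot: [2.311, 2.128, 0.0]
wrist_force: [-2.3, -0.1, 6.6]
width: 11.0
```

```bash
python3 - <<'E'
from h import *
s=arm.state(); print(s['clock'],s['tool_pos'],s['eef_rot'],s['width'],s['wrist_force'])
im=cams.camera('wrist'); cv2.imwrite('pics/w2.png',im[:,:,::-1])
im=cams.camera('top'); cv2.imwrite('pics/t2.png',cv2.resize(im[180:320,200:460,::-1],None,fx=3,fy=3))
E
```

```text
4.425 [479.02649949  16.88944033  35.15533523] [2.31083858e+00 2.12812311e+00 1.69364169e-04] 10.97583520662808 [-2.33515232 -0.07619102  6.57437666]
```

View pics/w2.png

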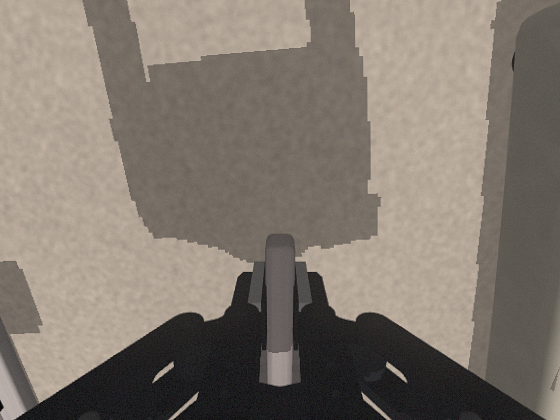

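View pics/t2.png

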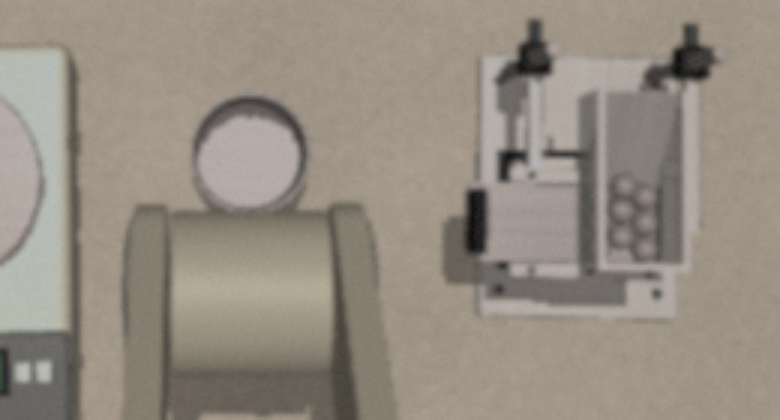

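>>> {"fn": "servo_tool", "kwargs": {"hand": [1,1,1,1,1,1,1,1,1,1], "travel": [[0,0,0.055],[-0.1,-0.05,0.055],[-0.22,-0.15,0.055],[-0.32,-0.25,0.055],[-0.4225,-0.36,0.055],[-0.4225,-0.48,0.055],[-0.4225,-0.6,0.055],[-0.4225,-0.645,0.055],[-0.4225,-0.645,0.055],[-0.4225,-0.645,0.055]], "roll": [0,0.026,0.026,0.026,0.026,0.026,0.026,0.026,0.026,0.026], "newtons": 80}}

```text
clock: 5.78
tool_pos: [309.3, -239.8, 56.6]
eef_rot: [-2.221, -2.22, 0.0]
wrist_force: [0.3, -0.2, -1.8]
width: 10.7
```

```bash
python3 - <<'E'
from h import *
s=arm.state(); print(s['clock'],s['tool_pos'],s['eef_rot'],s['width'],s['wrist_force'])
for n in ['scene','wrist']:
  im=cams.camera(n); cv2.imwrite(f'pics/{n}3.png',im[:,:,::-1])
im=cams.camera('top'); cv2.imwrite('pics/t3.png',cv2.resize(im[160:320,300:480,::-1],None,fx=3.7,fy=3.7))
E
```

```text
5.775 [ 309.27579415 -239.80438634   56.55867485] [-2.22058844e+00 -2.21977820e+00  1.49755419e-04] 10.65927489177818 [ 0.30845987 -0.20509151 -1.76033204]
```

View pics/wrist3.png

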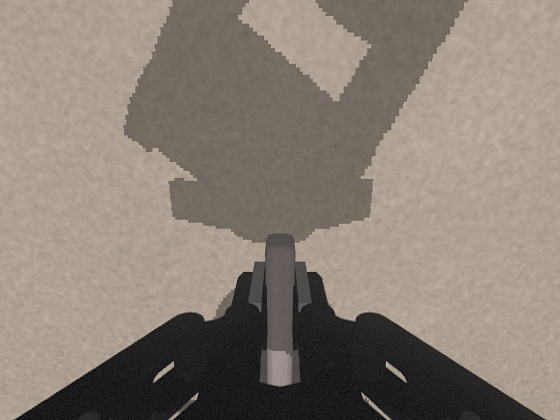

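View pics/t3.png

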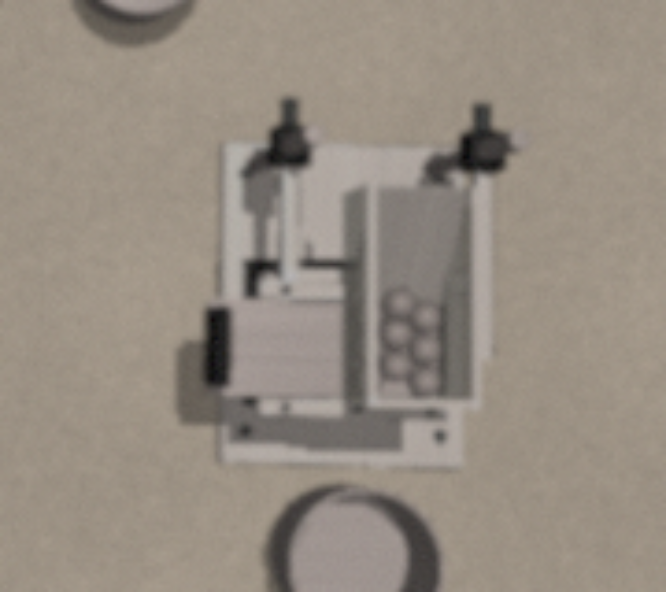

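View pics/scene3.png

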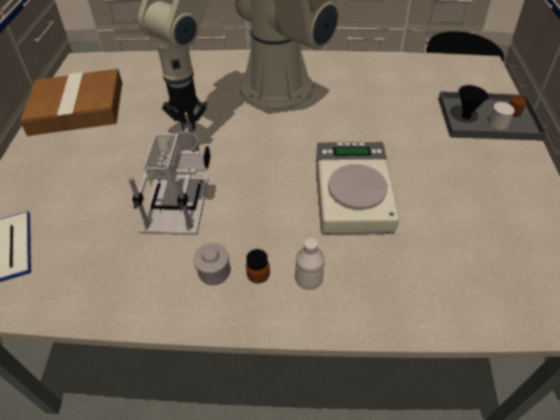

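>>> {"fn": "servo_tool", "kwargs": {"hand": [1,1,1,1,1,1,1], "travel": [[0.1,-0.003,0],[0.2,-0.003,0],[0.27,-0.003,0],[0.309,-0.003,0],[0.309,-0.003,0],[0.309,-0.003,-0.015],[0.309,-0.003,-0.022]], "roll": [0,0,0,0,0,0,0]}}

```text
clock: 6.8
tool_pos: [432.1, -242.0, 47.5]
eef_rot: [-2.222, -2.219, 0.001]
wrist_force: [-1.2, 0.3, 0.7]
width: 10.8
```

```bash
python3 - <<'E'
from h import *
s=arm.state(); print(s['clock'],s['tool_pos'],s['eef_rot'],s['width'],s['wrist_force'])
for n in ['scene']:
  im=cams.camera(n); cv2.imwrite(f'pics/{n}4.png',cv2.resize(im[90:250,100:260,::-1],None,fx=3.7,fy=3.7))
im=cams.camera('top'); cv2.imwrite('pics/t4.png',cv2.resize(im[160:320,300:480,::-1],None,fx=3.7,fy=3.7))
E
```

```text
6.8 [ 432.12106921 -242.03581598   47.52146171] [-2.22184416e+00 -2.21895070e+00  7.23112045e-04] 10.75653151338496 [-1.21193014  0.27526977  0.68218998]
```

View pics/scene4.png

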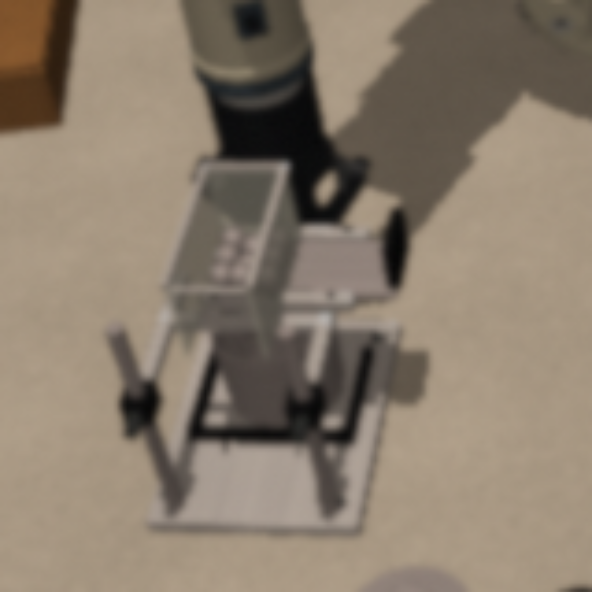

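View pics/t4.png

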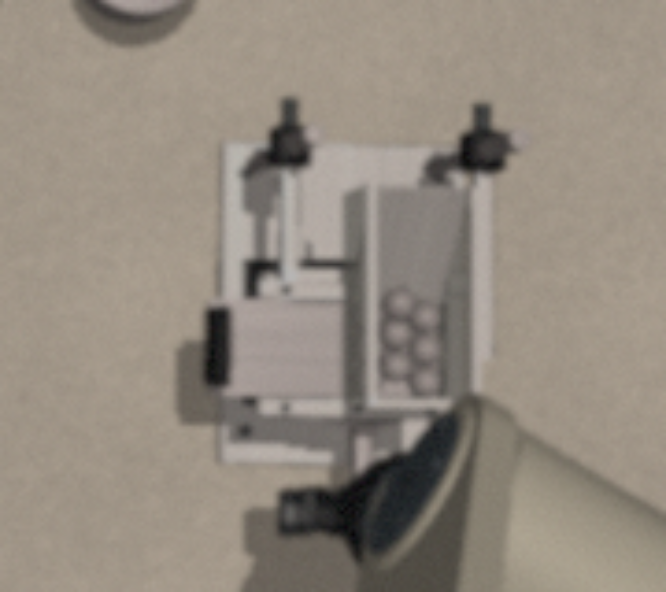

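```bash
python3 - <<'E'
from h import *
i=cams.camera_info('scene')
im=cams.camera('scene')[:,:,::-1]
f=8; y0,x0=170,130
c=cv2.resize(im[y0:245,x0:225],None,fx=f,fy=f,interpolation=cv2.INTER_CUBIC)
d=c.copy()
hx,hy=524,-241
def pl(pts,col,cl=True):
    p=np.round(((proj(i,pts)-[x0,y0])*f+f/2)).astype(int); cv2.polylines(d,[p.reshape(-1,1,2)],cl,col,1)
pl([[hx+a,hy+b,12] for a,b in [(-70,75),(130,75),(130,-75),(-70,-75)]],(0,0,255))
pl([[hx+a,hy+b,20] for a,b in [(-34,53),(48,53),(48,-53),(-34,-53)]],(0,255,0),False)
t=np.linspace(0,6.28,60)
for z in (12,82): pl(np.c_[522+45*np.cos(t),-242+45*np.sin(t),z+0*t],(0,255,255))
for sy in (-55,55): pl([[hx+115,hy+sy,12],[hx+115,hy+sy,187]],(255,0,0))
cv2.imwrite('pics/s5.png',d);cv2.imwrite('pics/s5r.png',c)
E
```

```text
(no output)
```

View pics/s5.png

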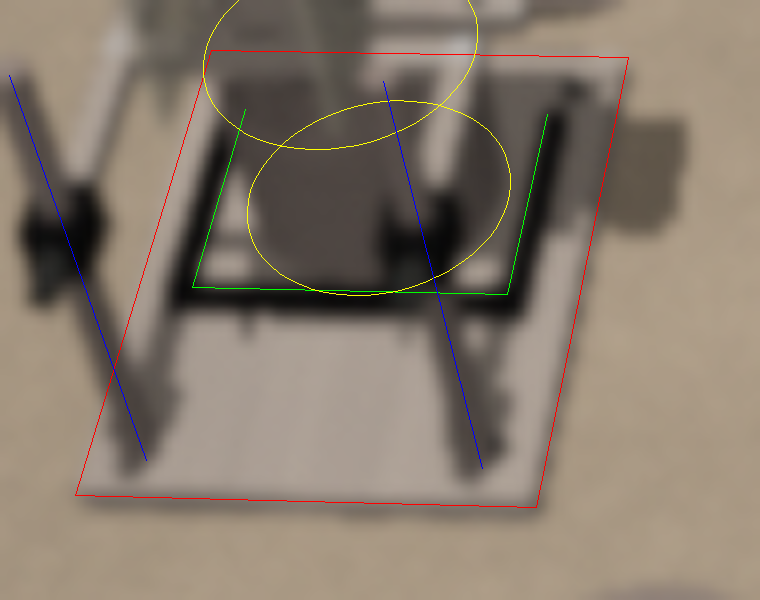

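View pics/s5r.png

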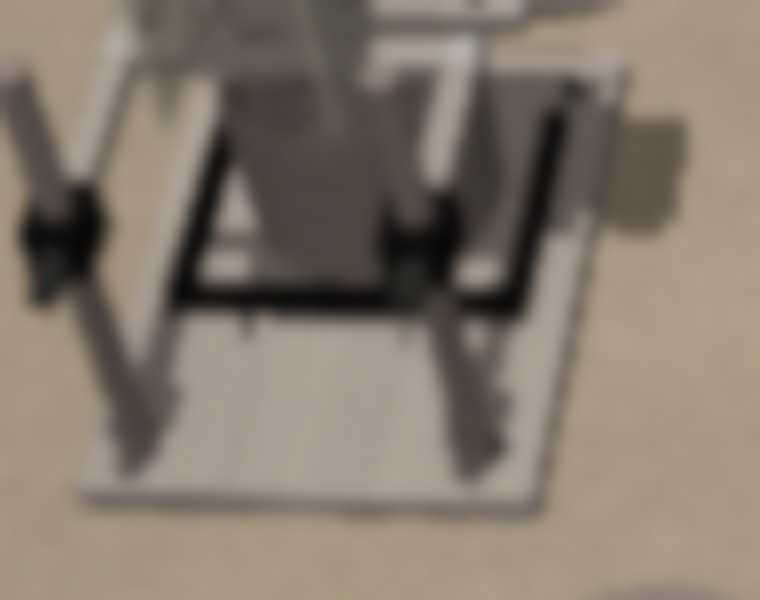

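>>> {"fn": "servo_tool", "kwargs": {"hand": [0,0,0,0,0,0,0,0,0,0,0,0], "travel": [[0,0,0],[0,0,0],[0,0,0],[0,0,0],[-0.05,0,0.05],[-0.08,0,0.15],[-0.08,0.05,0.3],[-0.05,0.12,0.45],[0.05,0.2,0.45],[0.15,0.256,0.45],[0.23,0.256,0.4],[0.23,0.256,0.4]], "roll": [0,0,0,0,0,0,0,0,0,0,0,0]}}

```text
clock: 8.45
tool_pos: [526.4, -139.3, 206.7]
eef_rot: [-2.22, -2.221, 0.001]
wrist_force: [-1.4, 0.8, 0.6]
width: 85.3
```

```bash
python3 - <<'E'
from h import *
s=arm.state(); print(s['clock'],s['tool_pos'],s['eef_rot'],s['width'],s['wrist_force'])
i=cams.camera_info('wrist')
im=cams.camera('wrist')[:,:,::-1].copy(); cv2.imwrite('pics/w6.png',im)
hx,hy=524,-241
def pl(pts,col):
    p=np.round(proj(i,pts)*8).astype(int); cv2.polylines(im,[p.reshape(-1,1,2)],True,col,1,cv2.LINE_AA,3)
pl([[hx+a,hy+b,168] for a,b in [(-22,95),(22,95),(22,105),(-22,105)]],(255,0,0))
t=np.linspace(0,6.28,60)
pl(np.c_[522+45*np.cos(t),-242+45*np.sin(t),82+0*t],(0,255,255))
pl([[403,-242,75],[477,-242,75]],(0,0,255))
cv2.imwrite('pics/w6o.png',im)
im=cams.camera('top'); cv2.imwrite('pics/t6.png',cv2.resize(im[160:320,300:480,::-1],None,fx=3.7,fy=3.7))
E
```

```text
8.45 [ 526.39043976 -139.269792    206.67148168] [-2.21963249e+00 -2.22118590e+00  1.22328041e-03] 85.2795089388949 [-1.35333892  0.76741855  0.62418062]
```

View pics/w6o.png

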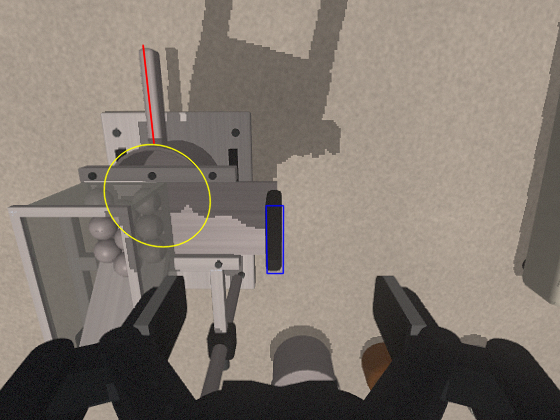

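View pics/t6.png

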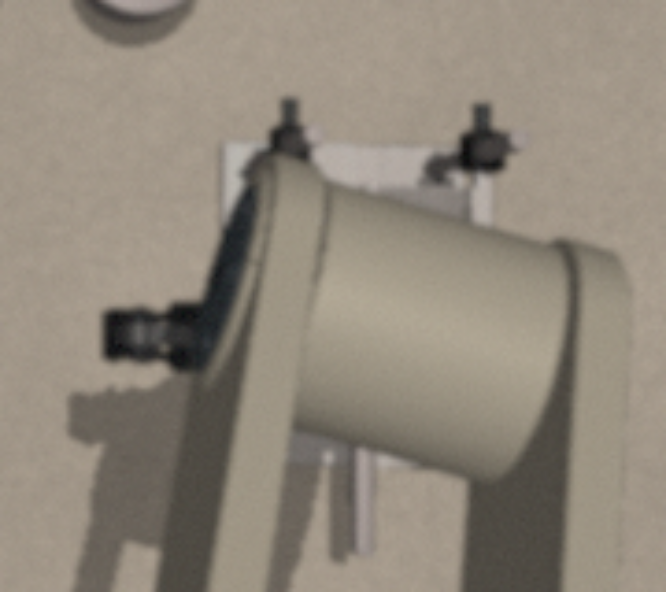

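>>> {"fn": "servo_tool", "kwargs": {"hand": [0,0,0,0,1,1,1,1,1,1], "travel": [[-0.006,-0.004,-0.1],[-0.006,-0.004,-0.16],[-0.006,-0.004,-0.16],[-0.006,-0.004,-0.16],[-0.006,-0.004,-0.16],[-0.006,-0.004,-0.16],[-0.006,-0.004,-0.16],[-0.006,-0.004,-0.16],[-0.006,-0.004,-0.16],[-0.006,-0.004,-0.16]], "roll": [0,0,0,0,0,0,0,0,0,0], "newtons": 50}}

```text
clock: 9.8
tool_pos: [523.2, -141.7, 144.3]
eef_rot: [2.222, 2.22, -0.0]
wrist_force: [-1.0, -1.4, 5.4]
width: 9.2
```

>>> {"fn": "servo_tool", "kwargs": {"hand": [1,1,1,1,1,1,1,1,1], "travel": [[0,0.05,0],[0,0.1,0],[0,0.137,0],[0,0.137,0],[0,0.137,0],[0,0.137,0],[0,0.137,0],[0,0.137,0],[0,0.137,0]], "roll": [0,0,0,0,0,0,0,0,0]}}

```text
clock: 10.92
tool_pos: [523.3, -87.3, 144.4]
eef_rot: [2.221, 2.22, -0.001]
wrist_force: [-2.5, -7.4, 6.2]
width: 9.2
```

```bash
python3 - <<'E'
from h import *
s=arm.state(); print(s['clock'],s['tool_pos'],s['width'],s['wrist_force'])
im=cams.camera('scene'); cv2.imwrite('pics/s7.png',cv2.resize(im[110:245,115:235,::-1],None,fx=4.4,fy=4.4,interpolation=cv2.INTER_CUBIC))
im=cams.camera('wrist'); cv2.imwrite('pics/w7.png',im[:,:,::-1])
E
```

```text
10.925 [523.25901027 -87.32250247 144.38461491] 9.21314663492296 [-2.50078956 -7.4277609   6.17051671]
```

View pics/s7.png

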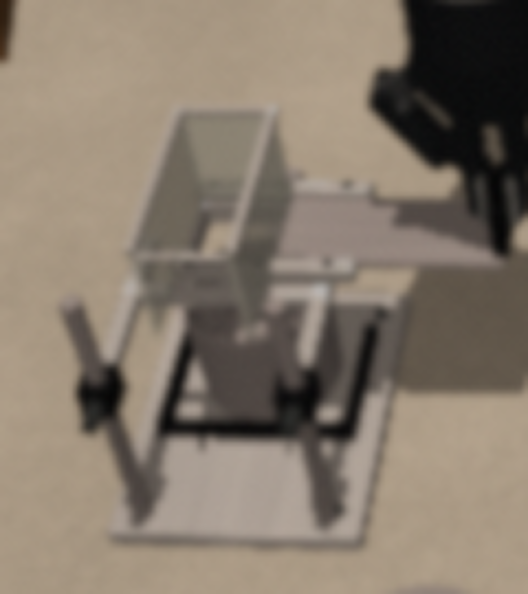

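View pics/w7.png

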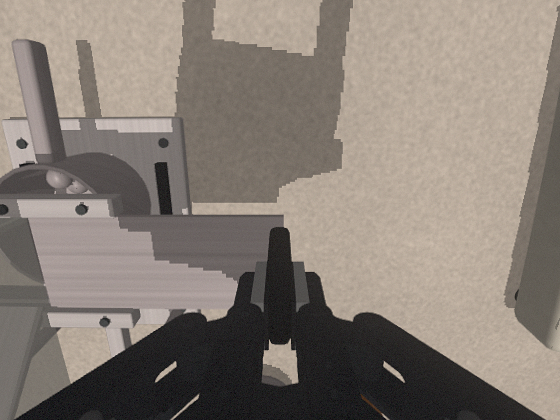

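>>> {"fn": "servo_tool", "kwargs": {"hand": [1,1,1,1,1], "travel": [[0,-0.05,0],[0,-0.1,0],[0,-0.135,0],[0,-0.137,0],[0,-0.137,0]], "roll": [0,0,0,0,0]}}

```text
clock: 11.65
tool_pos: [523.2, -141.6, 144.4]
eef_rot: [2.222, 2.22, 0.0]
wrist_force: [-3.0, -3.3, 6.6]
width: 9.0
```

>>> {"fn": "servo_tool", "kwargs": {"hand": [1,1,1,1], "travel": [[0,-0.003,0],[0,-0.003,0],[0,-0.003,0],[0,-0.003,0]], "roll": [0,0,0,0]}}

```text
clock: 12.15
tool_pos: [523.2, -142.0, 144.4]
eef_rot: [-2.222, -2.22, -0.001]
wrist_force: [-2.7, 1.8, 7.1]
width: 8.9
```

>>> {"fn": "servo_tool", "kwargs": {"hand": [1,1,1,1], "travel": [[0,-0.004,0],[0,-0.004,0],[0,-0.004,0],[0,-0.004,0]], "roll": [0,0,0,0]}}

```text
clock: 12.65
tool_pos: [523.2, -143.4, 144.4]
eef_rot: [-2.222, -2.22, -0.001]
wrist_force: [-1.5, 2.2, 7.4]
width: 9.2
```

>>> {"fn": "servo_tool", "kwargs": {"hand": [1,1,1,1], "travel": [[0,-0.004,0],[0,-0.004,0],[0,-0.004,0],[0,-0.004,0]], "roll": [0,0,0,0]}}

```text
clock: 13.15
tool_pos: [523.2, -143.6, 144.4]
eef_rot: [-2.221, -2.218, -0.004]
wrist_force: [-2.0, 11.1, 9.6]
width: 9.0
```

>>> {"fn": "servo_tool", "kwargs": {"hand": [0,0,0,0,0,0,0,0,0,0,0], "travel": [[0,0,0],[0,0,0],[0,0,0],[0,0,0.1],[0,0,0.2],[-0.1,-0.1,0.23],[-0.2,-0.2,0.23],[-0.23,-0.243,0.2],[-0.23,-0.243,0.12],[-0.23,-0.243,0.1],[-0.23,-0.243,0.1]], "roll": [0,0,0,0,0,0,0,0,0,0,0]}}

```text
clock: 14.52
tool_pos: [431.1, -243.0, 183.9]
eef_rot: [-2.221, -2.22, 0.0]
wrist_force: [-0.7, 0.6, 0.5]
width: 85.4
```

```bash
python3 - <<'E'
from h import *
s=arm.state(); print(s['clock'],s['tool_pos'],s['eef_rot'],s['width'],s['wrist_force'])
i=cams.camera_info('wrist')
im=cams.camera('wrist')[:,:,::-1].copy()
def pl(pts,col):
    p=np.round(proj(i,pts)*8).astype(int); cv2.polylines(im,[p.reshape(-1,1,2)],False,col,1,cv2.LINE_AA,3)
pl([[403,-242,75],[477,-242,75]],(0,0,255))
cv2.imwrite('pics/w8.png',im)
im=cams.camera('scene'); cv2.imwrite('pics/s8.png',cv2.resize(im[110:245,115:235,::-1],None,fx=4.4,fy=4.4,interpolation=cv2.INTER_CUBIC))
im=cams.camera('top'); cv2.imwrite('pics/t8.png',cv2.resize(im[160:320,300:480,::-1],None,fx=3.7,fy=3.7))
E
```

```text
14.525 [ 431.07230157 -242.95055596  183.93813799] [-2.22135582e+00 -2.22007863e+00  4.02883953e-04] 85.36499266057668 [-0.69924974  0.58710125  0.54118918]
```

View pics/w8.png

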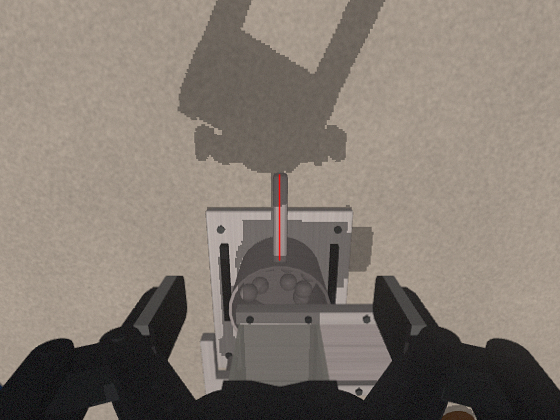

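View pics/s8.png

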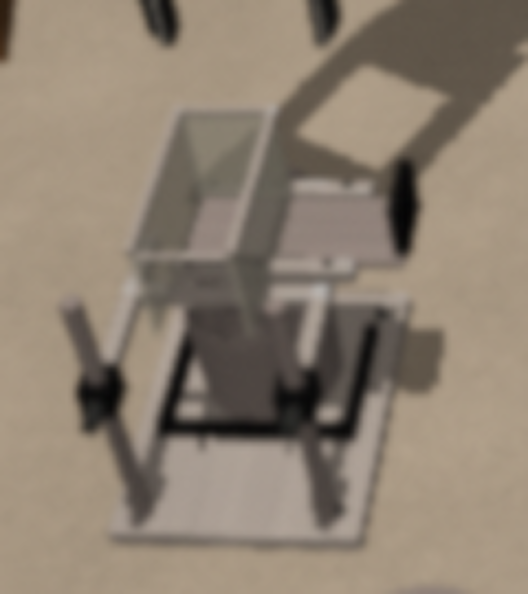

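View pics/t8.png

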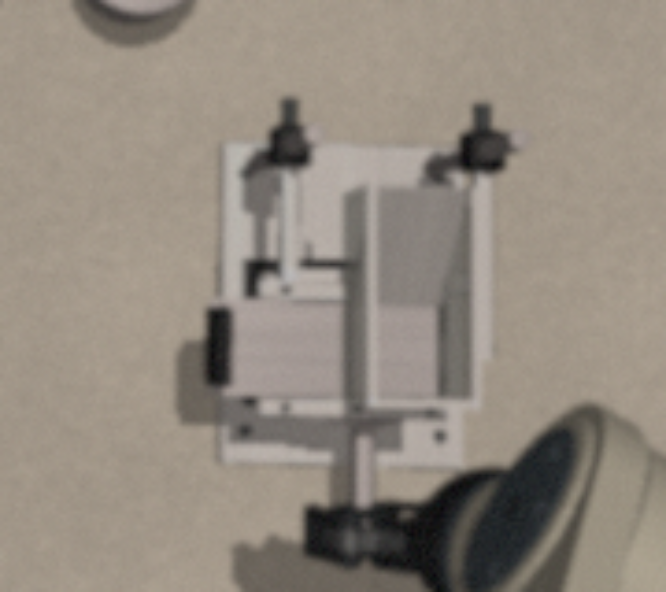

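>>> {"fn": "servo_tool", "kwargs": {"hand": [0,0,0,0,0,1,1,1,1,1,1,1], "travel": [[0.003,0.002,-0.15],[0.003,0.002,-0.28],[0.003,0.002,-0.341],[0.003,0.002,-0.341],[0.003,0.002,-0.341],[0.003,0.002,-0.341],[0.003,0.002,-0.341],[0.003,0.002,-0.341],[0.003,0.002,-0.341],[0.003,0.002,-0.341],[0.003,0.002,-0.341],[0.003,0.002,-0.341]], "roll": [0,0,0,0,0,0,0,0,0,0,0,0], "newtons": 120}}

```text
clock: 16.18
tool_pos: [432.4, -242.5, 48.0]
eef_rot: [2.222, 2.22, -0.0]
wrist_force: [-1.8, -0.7, 5.7]
width: 9.8
```

>>> {"fn": "servo_tool", "kwargs": {"hand": [1,1,1,1], "travel": [[0,0,0.015],[0,0,0.03],[0,0,0.03],[0,0,0.03]], "roll": [0,0,0,0]}}

```text
clock: 16.68
tool_pos: [432.2, -242.3, 59.6]
eef_rot: [-2.222, -2.22, 0.0]
wrist_force: [-0.6, -0.1, -4.5]
width: 10.2
```

```bash
python3 - <<'E'
from h import *
s=arm.state(); print(s['clock'],s['tool_pos'],s['eef_rot'],s['width'],s['wrist_force'],s['ft_torque'])
im=cams.camera('wrist')[:,:,::-1]
cv2.imwrite('pics/w9.png',im)
im=cams.camera('scene'); cv2.imwrite('pics/s9.png',cv2.resize(im[110:245,115:235,::-1],None,fx=4.4,fy=4.4,interpolation=cv2.INTER_CUBIC))
E
```

```text
16.675 [ 432.18110064 -242.27363295   59.62134216] [-2.22210983e+00 -2.22046357e+00  1.26485996e-04] 10.16540095543047 [-0.59506886 -0.08934764 -4.45203015] [-0.00553035  0.33110939  0.04101735]
```

View pics/w9.png

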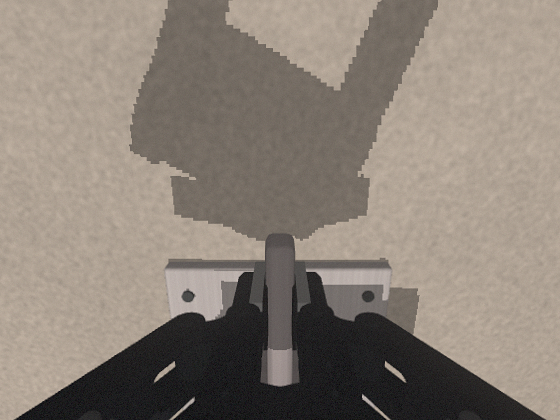

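View pics/s9.png

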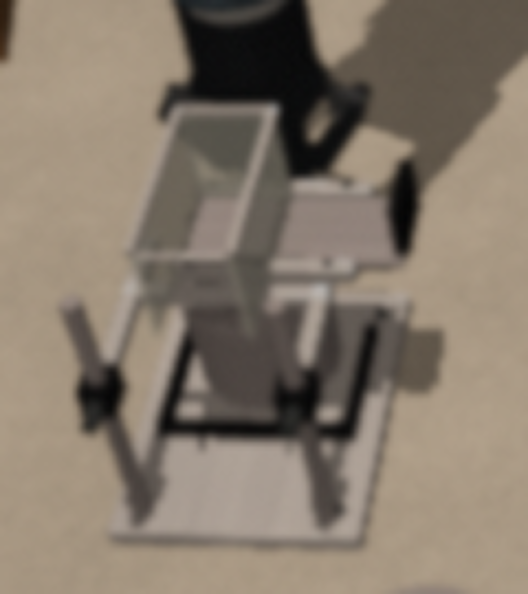

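>>> {"fn": "servo_tool", "kwargs": {"hand": [1,1,1,1,1,1,1,1,1,1,1,1], "travel": [[-0.05,0,0],[-0.13,0,0],[-0.21,0,0],[-0.28,0.01,0.02],[-0.31,0.04,0.08],[-0.31,0.1,0.16],[-0.29,0.18,0.23],[-0.26,0.28,0.26],[-0.23,0.38,0.26],[-0.2,0.48,0.26],[-0.17,0.56,0.26],[-0.16,0.6,0.26]], "roll": [0,0,0,0,0,0,0,0,0,0,0,0]}}

```text
clock: 18.27
tool_pos: [367.4, -1.2, 163.3]
eef_rot: [-2.22, -2.222, 0.001]
wrist_force: [0.5, 0.2, -4.1]
width: 10.0
```

```bash
python3 - <<'E'
from h import *
s=arm.state(); print(s['clock'],s['tool_pos'],s['eef_rot'],s['width'],s['wrist_force'],s['ft_torque'])
im=cams.camera('top')[:,:,::-1]
cv2.imwrite('pics/t10.png',im)
E
```

```text
18.275 [367.39932012  -1.19244288 163.34043498] [-2.22028096e+00 -2.22175759e+00  5.85085711e-04] 10.026813105580082 [ 0.49191526  0.2185454  -4.09172328] [-0.01767818  0.35748723  0.01777528]
```

View pics/t10.png

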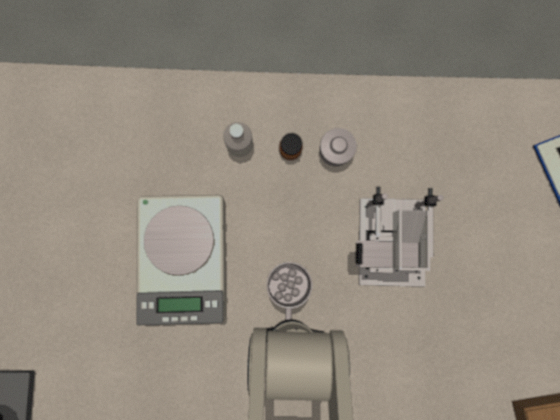

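>>> {"fn": "servo_tool", "kwargs": {"hand": [1,1,1,1,1,1,1,1,1,1], "travel": [[0.03,0.08,0],[0.07,0.18,0],[0.1,0.28,0],[0.14,0.38,0],[0.18,0.48,0],[0.21,0.56,-0.02],[0.219,0.588,-0.06],[0.219,0.588,-0.08],[0.219,0.588,-0.08],[0.219,0.588,-0.08]], "roll": [0,0,0,0,0,0,0,0,0,0]}}

```text
clock: 19.58
tool_pos: [455.7, 231.8, 131.9]
eef_rot: [2.223, 2.22, -0.001]
wrist_force: [-0.6, -0.9, -3.4]
width: 9.6
```

```bash
python3 - <<'E'
from h import *
s=arm.state(); print(s['clock'],s['tool_pos'],s['eef_rot'],s['width'],s['wrist_force'],s['ft_torque'])
t=np.linspace(0,6.28,60)
for n,(x0,y0,x1,y1) in {'top':(120,180,250,310),'scene':(300,120,420,240)}.items():
    im=cams.camera(n)[:,:,::-1]; i=cams.camera_info(n); f=4.6
    d=cv2.resize(im[y0:y1,x0:x1],None,fx=f,fy=f,interpolation=cv2.INTER_CUBIC)
    def pl(pts,col):
        p=np.round((proj(i,pts)-[x0,y0])*f+f/2).astype(int); cv2.polylines(d,[p.reshape(-1,1,2)],True,col,1)
    pl(np.c_[545+75*np.cos(t),234+75*np.sin(t),84+0*t],(0,0,255))
    c=s['tool_pos'];bz=c[2]-35.5
    pl(np.c_[c[0]+90+45*np.cos(t),c[1]+45*np.sin(t),bz+70+0*t],(0,255,255))
    cv2.imwrite(f'pics/{n}11.png',d)
E
```

```text
19.575 [455.69655986 231.83839218 131.86046543] [ 2.22328159e+00  2.21956378e+00 -5.20435557e-04] 9.616335007227448 [-0.55366472 -0.87820674 -3.43391888] [0.0866927  0.39339852 0.04861798]
```

View pics/top11.png

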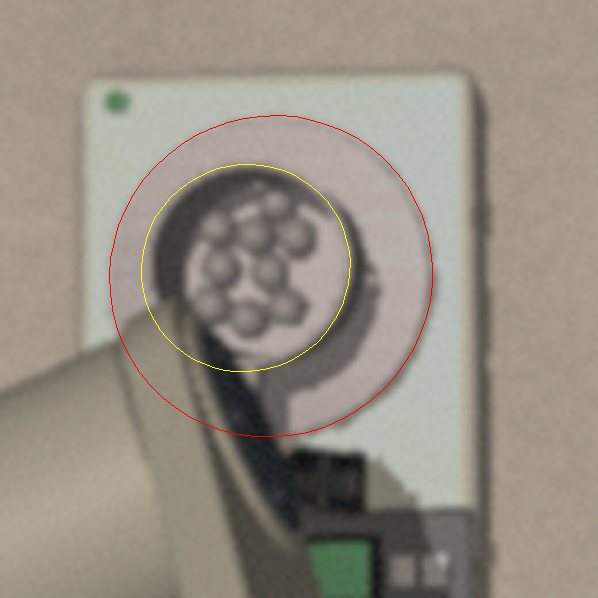

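View pics/scene11.png

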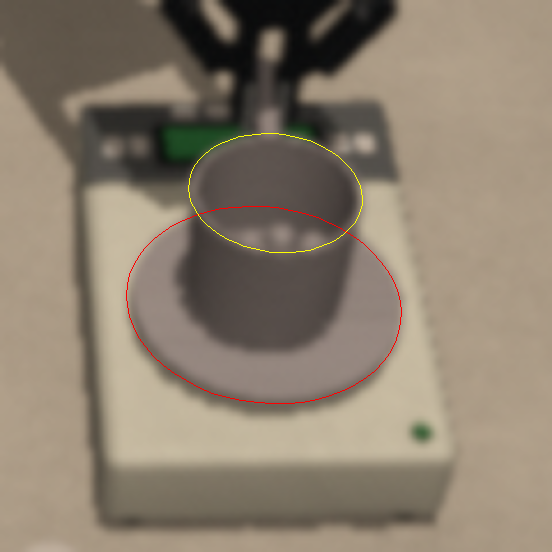

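```bash
python3 - <<'E'
from h import *
s=arm.state(); print(s['clock'],s['tool_pos'],s['joint_positions'],s['qd'].round(3))
T=cams.camera_info('top');S=cams.camera_info('scene')
cams.camera('top')
m=spotter.masks_of('top','cup'); print([(k['conf'],k['extent']) for k in m[:2]])
im=cams.camera('scene')
m2=spotter.masks_of('scene','cup'); print([(k['conf'],k['extent']) for k in m2[:2]])
t=np.linspace(0,6.28,200); z=s['tool_pos'][2]-35.5
for cx,cy in [(545.7,231.8),(545.7,228),(543,226)]:
  for c in (T,S):
    X=np.vstack([np.c_[cx+45*np.cos(t),cy+45*np.sin(t),z+70+0*t],np.c_[cx+45*np.cos(t),cy+45*np.sin(t),z+0*t]])
    p=proj(c,X); r=p[:200]; print(cx,cy,'all',p.min(0),p.max(0),'rim',r.min(0),r.max(0))
i=cams.camera_info('wrist');im=cams.camera('wrist')[:,:,::-1]; cv2.imwrite('pics/w12.png',im)
E
```

```text
19.675 [456.08607867 232.30467665 132.1790055 ] [ 4.68209140e-01  3.02680589e-01  1.96288807e+00 -8.74726980e-05
  8.75353643e-01 -1.10101823e+00] [ 0.003  0.001 -0.003 -0.     0.     0.001]
[(0.61, [152.2, 213.7, 47.0, 49.9]), (0.38, [353.3, 186.5, 89.9, 102.6])]
[(0.85, [341.1, 132.0, 37.3, 61.8])]
545.7 231.8 all [150.0952917  215.13428058] [199.79988081 260.24252551] rim [150.0952917  215.13428058] [195.49246729 260.24252551]
545.7 231.8 all [338.35223224 148.37336796] [378.17642485 194.70021747] rim [340.4247813  148.37336796] [378.17642485 174.21637818]
545.7 228 all [152.01921595 215.18059984] [201.58975402 260.28273331] rim [152.01921595 215.18059984] [197.39865362 260.28273331]
545.7 228 all [336.8307584  148.34133819] [376.58648864 194.66773904] rim [338.83459538 148.34133819] [376.58648864 174.18222688]
543 226 all [152.96607778 216.54584407] [202.48296351 261.66988152] rim [152.96607778 216.54584407] [198.34884643 261.66988152]
543 226 all [335.99284264 147.59221383] [375.64554231 193.83778074] rim [337.95458648 147.59221383] [375.64554231 173.3474001 ]
```

View pics/w12.png

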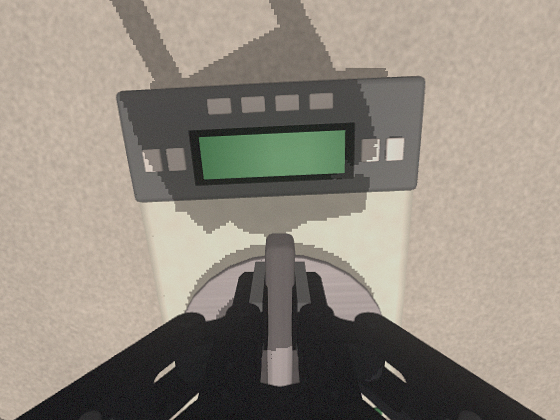

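```bash
python3 - <<'E'
from h import *
import pickle
i=cams.camera_info('wrist')
t=np.linspace(0,6.28,200)
im=cv2.imread('pics/w12.png')
f=3;x0,y0=150,180
d=cv2.resize(im[y0:380,x0:410],None,fx=f,fy=f,interpolation=cv2.INTER_CUBIC)
for (cx,cy),col in {(545,234):(0,0,255),(545,238):(0,255,0)}.items():
    p=np.round((proj(i,np.c_[cx+75*np.cos(t),cy+75*np.sin(t),84+0*t])-[x0,y0])*f+f/2).astype(int); cv2.polylines(d,[p.reshape(-1,1,2)],True,col,1)
cv2.imwrite('pics/w12o.png',d)
o=pickle.load(open('m.pkl','rb'));S=cams.camera_info('scene');im=o['sceneim'][:,:,::-1]
f=6;x0,y0=305,130
d=cv2.resize(im[y0:230,x0:410],None,fx=f,fy=f,interpolation=cv2.INTER_CUBIC)
p=np.round((proj(S,np.c_[545+75*np.cos(t),234+75*np.sin(t),84+0*t])-[x0,y0])*f+f/2).astype(int); cv2.polylines(d,[p.reshape(-1,1,2)],True,(0,0,255),1)
cv2.imwrite('pics/s12o.png',d)
E
```

```text
(no output)
```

View pics/w12o.png

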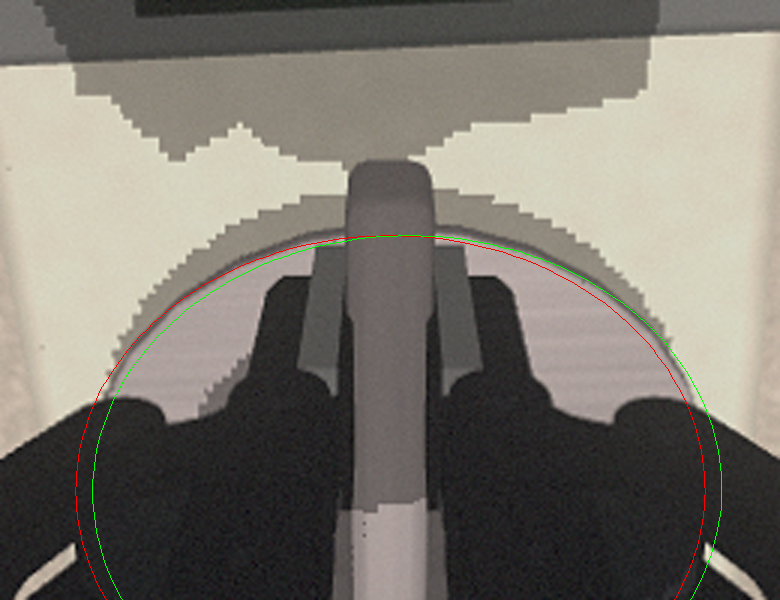

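View pics/s12o.png

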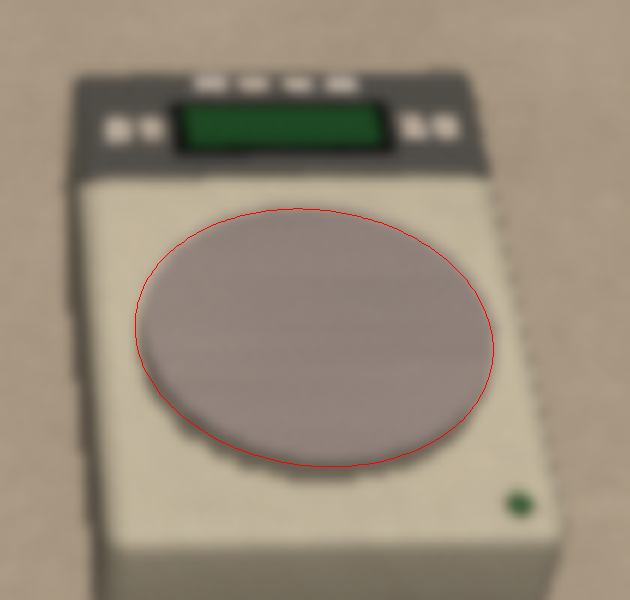

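>>> {"fn": "servo_tool", "kwargs": {"hand": [1,1,1,1,1,1], "travel": [[-0.003,0.006,0],[-0.005,0.012,0],[-0.005,0.012,-0.015],[-0.005,0.012,-0.026],[-0.005,0.012,-0.031],[-0.005,0.012,-0.031]], "roll": [0,0,0,0,0,0]}}

```text
clock: 20.68
tool_pos: [453.5, 237.6, 120.0]
eef_rot: [-2.222, -2.22, 0.001]
wrist_force: [-7.5, -1.6, 11.6]
width: 9.9
```

```bash
python3 - <<'E'
from h import *
s=arm.state(); print(s['clock'],s['tool_pos'],s['wrist_force'],s['ft_torque'])
im=cams.camera('scene');cv2.imwrite('pics/s13.png',cv2.resize(im[120:240,300:420,::-1],None,fx=5,fy=5,interpolation=cv2.INTER_CUBIC))
im=cams.camera('top');cv2.imwrite('pics/t13.png',cv2.resize(im[180:310,120:250,::-1],None,fx=4.6,fy=4.6,interpolation=cv2.INTER_CUBIC))
E
```

```text
20.675 [453.49068032 237.63275351 120.01539841] [-7.5391746  -1.57611929 11.60805013] [-0.24136367  0.94904657 -0.00267407]
```

View pics/s13.png

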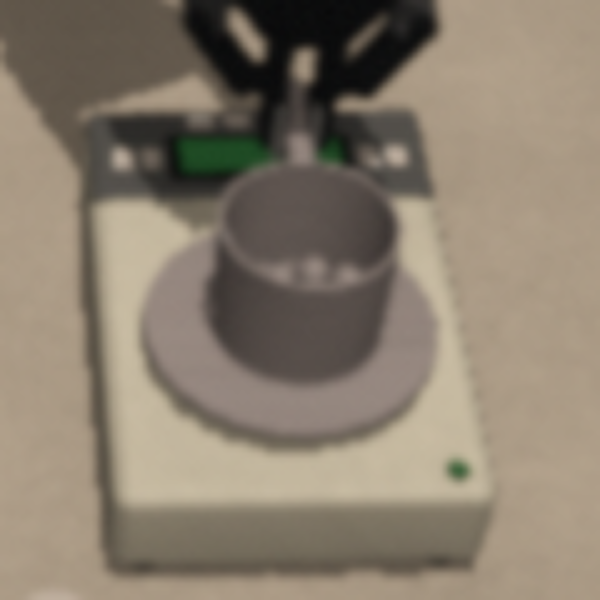

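View pics/t13.png

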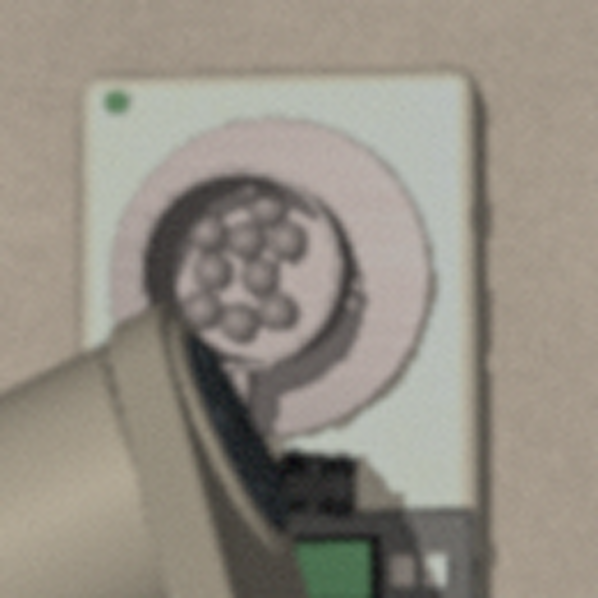

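>>> {"fn": "servo_tool", "kwargs": {"hand": [1,0.3,0,0,0,0,0,0,0,0], "travel": [[0,0,0.002],[0,0,0.002],[0,0,0.002],[0,0,0.002],[0,0,0.002],[0,0,0.1],[-0.05,-0.05,0.25],[-0.15,-0.2,0.3],[-0.2,-0.4,0.3],[-0.2,-0.5,0.3]], "roll": [0,0,0,0,0,0,0,0,0,0]}}

```text
clock: 22.02
tool_pos: [374.4, 46.6, 239.7]
eef_rot: [2.219, 2.222, 0.002]
wrist_force: [0.9, -0.5, 0.1]
width: 85.6
```

```bash
python3 - <<'E'
from h import *
s=arm.state(); print(s['clock'],s['tool_pos'],s['wrist_force'],s['width'])
t=np.linspace(0,6.28,100)
for n,(x0,y0,x1,y1) in {'top':(120,180,250,310),'scene':(300,120,420,240)}.items():
    im=cams.camera(n)[:,:,::-1]; i=cams.camera_info(n); f=4.6
    cv2.imwrite(f'pics/{n}14f.png',im)
    d=cv2.resize(im[y0:y1,x0:x1],None,fx=f,fy=f,interpolation=cv2.INTER_CUBIC)
    def pl(pts,col):
        p=np.round((proj(i,pts)-[x0,y0])*f+f/2).astype(int); cv2.polylines(d,[p.reshape(-1,1,2)],True,col,1)
    pl(np.c_[545+75*np.cos(t),234+75*np.sin(t),84+0*t],(0,0,255))
    pl(np.c_[545+45*np.cos(t),234+45*np.sin(t),154+0*t],(0,255,255))
    pl(np.c_[545+45*np.cos(t),234+45*np.sin(t),84+0*t],(0,255,255))
    cv2.imwrite(f'pics/{n}14.png',d)
E
```

```text
22.025 [374.40758431  46.56317031 239.6522796 ] [ 0.93714361 -0.47190864  0.10479984] 85.56647127171648
```

View pics/top14.png

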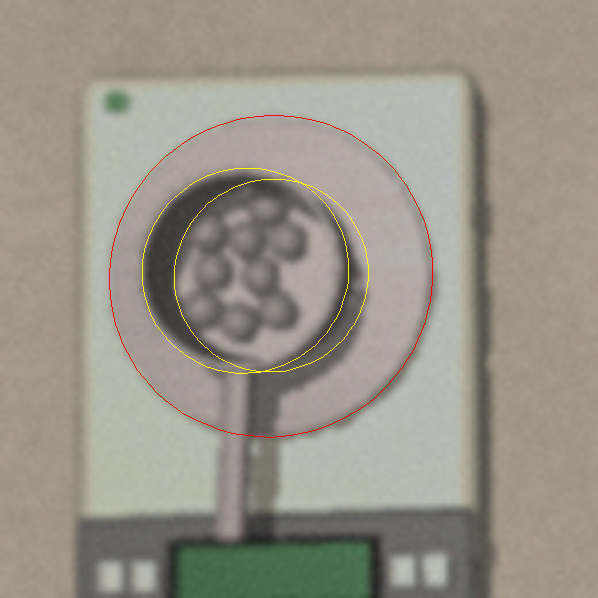

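View pics/scene14.png

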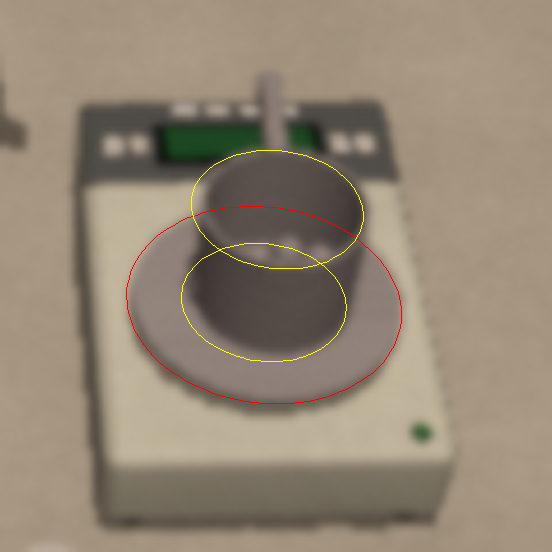

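View pics/top14f.png

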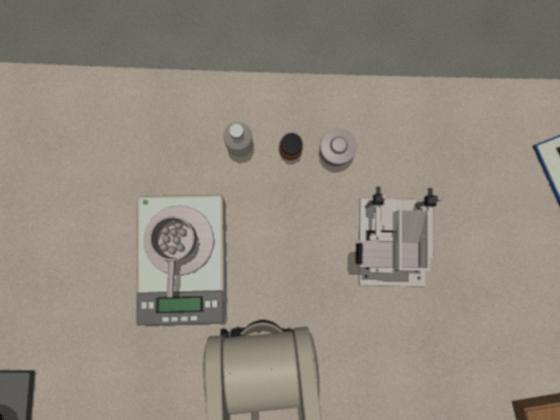

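```bash
python3 - <<'E'
from h import *
import pickle
o=pickle.load(open('m.pkl','rb'));S=cams.camera_info('scene');T=cams.camera_info('top')
t=np.linspace(0,6.28,200)
def ext(c,cx,cy,z):
    p=proj(c,np.vstack([np.c_[cx+45*np.cos(t),cy+45*np.sin(t),z+h+0*t] for h in (0,70)])); return np.r_[p.min(0),p.max(0)].round(1)
def body(m):  # extents of the body, ignoring handle: rows wide
    r=m['region'].copy(); w=r.sum(1); rows=np.where(w>14)[0]; c=np.where(r[rows].any(0))[0]; return c[0],rows[0],c[-1]+1,rows[-1]+1
print('init scene mask',body(o[('scene','cup')]),'pred',ext(S,568.7,9.5,0))
print('init top mask',body(o[('top','cup')]),'pred',ext(T,568.7,9.5,0))
cams.camera('scene');m=spotter.masks_of('scene','cup')[0];print('now scene',body(m),m['conf'],'pred',ext(S,545,234,84),ext(S,543.5,237.6,84))
cams.camera('top');m=spotter.masks_of('top','cup')[0];print('now top',body(m),m['conf'],'pred',ext(T,545,234,84),ext(T,543.5,237.6,84))
for c,n in ((T,'top14f'),(S,'scene14f')):
    im=cv2.imread(f'pics/{n}.png')
    i=c
im0=o['sceneim'][:,:,::-1]; im1=cv2.imread('pics/scene14f.png')
outs=[]
for im,(cx,cy,z),(x0,y0) in ((im0,(568.7,9.5,0),(235,160)),(im1,(545,234,84),(325,130))):
    f=6;d=cv2.resize(im[y0:y0+80,x0:x0+65],None,fx=f,fy=f,interpolation=cv2.INTER_CUBIC)
    for h in (0,70):
        p=np.round((proj(S,np.c_[cx+45*np.cos(t),cy+45*np.sin(t),z+h+0*t])-[x0,y0])*f+f/2).astype(int); cv2.polylines(d,[p.reshape(-1,1,2)],True,(0,255,255),1)
    outs.append(d)
cv2.imwrite('pics/cmp.png',np.hstack(outs))
E
```

```text
init scene mask (np.int64(250), np.int64(183), np.int64(286), np.int64(223)) pred [249.4 180.9 285.5 225.2]
init top mask (np.int64(263), np.int64(212), np.int64(304), np.int64(250)) pred [262.2 210.6 303.3 251.9]
now scene (np.int64(158), np.int64(155), np.int64(210), np.int64(169)) 0.71 pred [338.9 152.1 378.4 198. ] [340.3 151.7 379.8 197.6]
now top (np.int64(149), np.int64(217), np.int64(197), np.int64(260)) 0.63 pred [150.3 215.9 199.5 260.5] [148.5 216.6 197.8 261.2]
```

View pics/cmp.png

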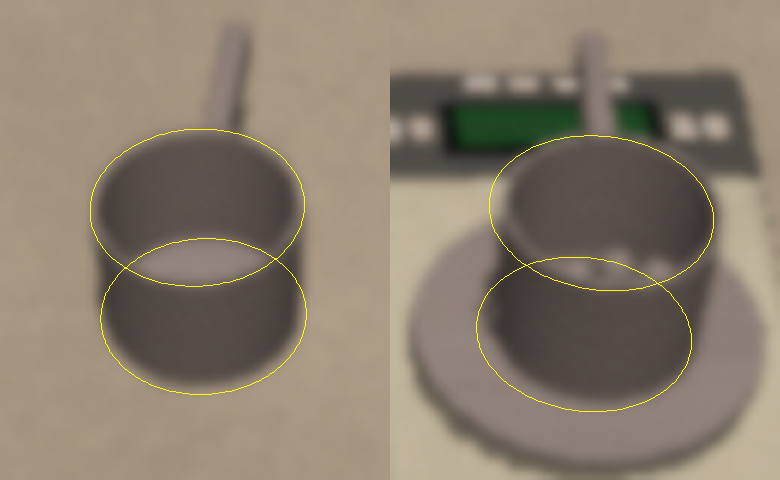

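```bash
python3 - <<'E'
from bench import order
print(order.hand_in())
E
```

```text
the job is handed in; nothing more can be done
None
```

I stood the cup in its seat under the spout and let go. I pulled the shutter open about 55 mm until the box was empty, then pushed it shut against its stop with the cup still seated. I then carried the cup to the balance pan, released it and handed the job in at about 22 s. No verdict is reported back.

- **Balls:** The top view shows nine balls in the cup and the hopper box is empty.
- **Shutter:** The push rose to about 11 N with almost no further movement. It had travelled 56.3 mm back from where it was pulled open, so it is fully shut.
- **Cup on the pan:** The cup stands wholly on the pan. The top view put it within about 4 mm of centre, and the scene view, read by eye, put it 2–4 mm to +y. I left that offset uncorrected.
- **Bystanders:** The jars and the bottle stand where they were in the top view.
- **Disagreements:** The cameras differed by about 2–3 mm in y. In the final scene view the spotter's cup mask picked up something near the hopper instead, so I judged that view by eye.

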